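# Store the gauge reel and lift the cover off the double-lidded tin

### The arm

A 6-joint arm with a two-finger parallel gripper is mounted at the origin on the work surface. World frame = base frame: x ahead of the robot, y to its left, z up, the work surface at z = 0. Lengths are in m, angles in rad, forces in N, time in s.
With the tool pointing down it reaches from about 0.25 to 0.725 m from the base axis. Payload 4 kg.
Tool frame: the origin (TCP) lies on the centre line of the jaws, within the pads' length; the fingertips stand 14 mm ahead of it and the grasp point (between the pads) lies 5 mm behind it; z points along the fingers, x is the direction in which the jaws open and shut, and the axes are right-handed (so a half turn about z gives the same grasp; the last joint's range is limited). The gripper opens to 85 mm and grips with 20 to 120 N. Pads are 22 mm wide; open, the fingers measure 114 mm over their backs; the gripper's body (76 mm by 85 mm) begins 54 mm behind the grasp point. The pads swing forward as they close: fully open they stand 13 mm farther back than shut.
Start: joints at [-1.23, 0.241, 0.005, 1.335, 0, 1.571], TCP at [0.167, -0.471, 0.245] pointing down, gripper open.
Joint ranges: [-2.72, 2.72], [-1.05, 1.87], [-1.09, 1.28], [-1.99, 2.15], [-1.42, 1.44], [-3.14, 3.14]. Speed limits (rad/s): [2.79, 2.79, 3.14, 3.14, 3.14, 3.14].

### API

Orientations are given as a unit quaternion [x, y, z, w].
In Python, from workcell import bot gives the robot as it stands.
- The arm moves only by the tool play_rows, never from a script. Its argument "motion" is a list of rows, each an object with "fingers": the closure, from -1 (fully open) to 1 (shut), so that 0 is half open; "translation": the shift along the tool's x, y, z in cm, a list of three; "roll": the turn about the tool's z in degrees. A call has 1 to 20 rows; each row is the pose to reach, as a shift and turn from the pose commanded when the call began, along the tool's axes at that moment; what a row does not reach only later rows make up. A row lasts 1/12 s, in which the tool goes at most 41.7 mm and 7.16 degrees, less where a joint would pass 70% of its speed; a pose out of reach is approached as far as the arm can. A call with a gripper value outside its range is refused whole. The fingers move at their own pace and stop on an object; the grip force is fixed at half the most. Time passes only in rows, so rows that repeat a pose let the fingers close. It gives the time, the measured TCP pose, the force and the opening at its end, in the units of the state.
- bot.get_obs(): the state, without advancing time (a new reading comes with each control period).
- bot.camera(name): name is "side" or "top" or "wrist"; returns a dict with "pixels" (420x560x3 uint8, red, green, blue), "intrinsics" (3x3 intrinsics, pixels), "world_to_cam" (4x4, takes a point from world to camera coordinates). Camera axes: x right, y down, z forward; pixel columns grow to the right and rows downward; lengths in m; the calibration is good to about 2 mm. A picture is of the moment at which its call begins. There is no depth.
- bot.job_done(): hands the job in, once; it reports no verdict.
The state is a dict: "clock": time; "joint_pos": joint angles; "joint_vel": joint speeds; "tau": joint torques, N m; "eef_pos": TCP position; "tool_rot": TCP orientation; "ft_force": force on the tool from outside, world axes, zero at the start; "ft_torque": the same for the moment, N m; "grip_width": finger opening in m.
Only numpy, scipy, OpenCV 4.12 (cv2) and the standard library are available. Lean on these libraries where they do the work, as an engineer would, in place of code of your own. Each camera call takes 0.05 s, during which the arm holds its last target. There are 200 camera calls.

### The job

Put the brass gauge reel away on the spindle in the tin, fully down, then carry the nested pair of lids over together by the inner lid's orange knob, lower it squarely home on the tin and let go. Then take the green outer lid by its black collar, lift it off alone, leaving the inner lid seated and undisturbed, and finish still holding the outer lid level above the tin, about 10 cm above where it sat. Drop nothing, keep the two lids nested until they are on the tin, and leave the paddle head, squeegee, press block and offcut bin alone.

Things in the scene. Friction and masses are not known exactly. Their poses are not given: they have to be found in the camera images.
- tin: Round green open tin fixed to the bench, outside diameter 118 mm, inside 110 mm, 70 mm high. Origin: centre of its underside, on the bench; z up. Its inner floor is 4 mm up. In its centre stands a fixed steel spindle, 16 mm in diameter, tapering to 8 mm over its last 8 mm, its tip 50 mm above the origin.
- reel: Gauge reel, 0.2 to 0.4 kg, upright: brass discs, 64 mm in diameter, fixed on a black hollow core. Origin: centre of its underside; z up along the bore. Discs fill the lowest 24 mm; above them the bare core, 30 mm in diameter, rises to 50 mm (grip here). The 21 mm bore goes right through. Fully down on the spindle its origin is 4 mm above the tin's.
- inner_lid: Inner lid, aluminium, 0.1-0.25 kg, on the bench under the outer lid. Origin: centre of underside; z up. Plug 104 mm wide (bevelled to 98), 0-10 mm, fits in the tin; flange 118 mm wide, 10-14 mm, rests on the tin's rim. Orange knob, upright cylinder 18 mm wide, rises from the centre to 66 mm, through the outer lid's collar and 26 mm past its top. Seated, origin 60 mm above the tin's.
- outer_lid: Outer lid, green, 132 mm wide, 0.1-0.25 kg, laid loosely over the inner lid, which carries it when lifted (nested: origin 6 mm above the inner lid's). Origin: centre of the skirt's lower edge; z up. Skirt 0-8 mm, inside 125 mm wide; plate 8-12 mm with a 34 mm hole; around it an upright black collar, outside 44 mm, inside 34 mm wide, 12-34 mm up (grip across the outside).
- paddle: Bystander: bare hinoki paddle head, flat disc 152 mm in diameter, 6 mm thick, with a stub of handle, lying on the bench. Origin: centre of the disc's underside.
- squeegee: Bystander: blue plastic squeegee, 90 mm wide, 85 mm long, up to 14 mm high, lying on the bench. Origin: middle of its underside.
- press_block: Bystander: heavy chromed press block, 80 x 50 x 40 mm, with a round 18 mm high button on top. Origin: centre of its underside.
- bin_stand: Fixed grey stand of the offcut bin, base 140 x 250 mm, two 135 mm high side posts. Origin: centre of its underside. The steel bin, 170 x 210 x 110 mm, its rim 145 mm above the bench when level, hangs between the posts.
- offcut_bin (a joint): Tilt of the steel offcut bin on its side pivots, rad: 0 = level, held by stiff pivots.

How it is judged:
By the outcome, as a careful person would: the job done as asked, in the order asked, and still so for the second after the job is handed in, while the arm keeps its last pose, push and grip.
It also fails if it takes over 72 s, if anything falls off the work surface, if the arm or the gripper's body presses on something with over 40 N, if the wrist force passes 120 N, or if a joint passes its speed limit or range.

## Working session

There is one attempt and no reset: what is moved stays moved. The work goes in short steps, Python scripts to look and compute and a tool call to move; the robot and the scene stay as the last step left them, time stands still between calls to the robot, and variables do not carry over. Pictures are saved under pics/ and viewed, about 8 in all and at most 12, crops included, and the job is handed in when it is done.

Besides the shell and the picture viewer there is one more tool, called after "Call:" as a command line: name --argument value ..., lists and objects as JSON in quotes. play_rows: Moves the arm, as the interface text tells. Its arguments: {"type":"object","properties":{"motion":{"type":"array","items":{"type":"object","properties":{"fingers":{"type":"number"},"translation":{"type":"array","items":{"type":"number"}},"roll":{"type":"number"}}}}},"required":["motion"]}

```bash
mkdir -p pics; ls
python3 - <<'E'
from workcell import bot
import cv2,numpy as np,pickle
o=bot.get_obs();print({k:np.round(v,4) for k,v in o.items()})
d={}
for n in("side","top"):
    c=bot.camera(n);d[n]=c;cv2.imwrite(f'pics/{n}0.png',c['pixels'][:,:,::-1]);print(n,c['intrinsics'],c['world_to_cam'])
pickle.dump(d,open('c0.pkl','wb'))
E
```

```text
pics
{'clock': np.float64(0.0), 'joint_pos': array([-1.23  ,  0.2414,  0.0037,  1.3352,  0.    ,  1.5708]), 'joint_vel': array([ 0.0025, -0.0009,  0.0015, -0.0009,  0.0006,  0.0019]), 'tau': array([ 9.00000e-04, -3.72319e+01,  2.52406e+01,  1.70000e-02,
        2.00000e-04, -0.00000e+00]), 'eef_pos': array([ 0.1669, -0.4707,  0.2444]), 'tool_rot': array([ 8.168e-01, -5.770e-01, -9.000e-04, -6.000e-04]), 'ft_force': array([ 0.2477, -0.1367, -0.9708]), 'ft_torque': array([ 0.0459, -0.0246,  0.0142]), 'grip_width': np.float64(0.0856)}
side [[405.27114175   0.         277.61667741]
 [  0.         405.27114175 212.26410542]
 [  0.           0.           1.        ]] [[-0.7512912  -0.65996239 -0.00334271  0.55011326]
 [-0.39558882  0.45437498 -0.79815591  0.25199092]
 [ 0.52827173 -0.59832518 -0.60244167  0.90624151]
 [ 0.          0.          0.          1.        ]]
top [[420.97560585   0.         280.7771924 ]
 [  0.         420.97560585 211.44361956]
 [  0.           0.           1.        ]] [[-6.67085205e-03 -9.99977575e-01  5.91618573e-04  1.44405837e-01]
 [-9.89176084e-01  6.51206871e-03 -1.46588768e-01  6.31456942e-01]
 [ 1.46581628e-01 -1.56308693e-03 -9.89197343e-01  1.11654482e+00]
 [ 0.00000000e+00  0.00000000e+00  0.00000000e+00  1.00000000e+00]]
```

View pics/top0.png

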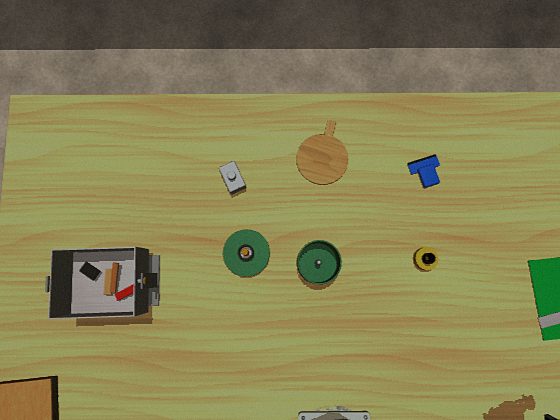

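View pics/side0.png

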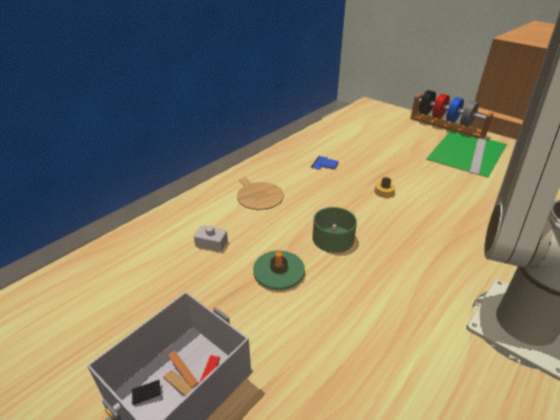

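Top view: reel at (427,259), tin at (319,262), lids at (246,253); squeegee, paddle and block lie in the row behind, the bin to the left. Side view: tin (334,228), lid knob (278,258), reel (385,187). Enlarging next.

```bash
cat > h.py <<'E'
import numpy as np,cv2,pickle
def ray(c,u,v,z):
    K,T=c['intrinsics'],c['world_to_cam'];R,t=T[:3,:3],T[:3,3]
    o=-R.T@t;d=R.T@np.linalg.solve(K,[u,v,1]);return (o+d*(z-o[2])/d[2])[:2]
def proj(c,p):
    T=c['world_to_cam'];q=T[:3,:3]@np.asarray(p,float)+T[:3,3];q=c['intrinsics']@q;return q[:2]/q[2]
def ring(c,x,y,z,r):
    a=np.linspace(0,2*np.pi,60,endpoint=False);return np.array([proj(c,(x+r*np.cos(t),y+r*np.sin(t),z)) for t in a])
def overlay(c,rings,box,s):
    x0,y0,x1,y1=box;im=cv2.resize(c['pixels'][y0:y1,x0:x1,::-1],None,fx=s,fy=s,interpolation=cv2.INTER_CUBIC)
    for r in rings:
        for p in ring(c,*r): cv2.circle(im,tuple(int(i) for i in ((p-[x0,y0]+.5)*s)),1,(255,0,255),-1)
    return im
E
python3 - <<'E'
from h import *
d=pickle.load(open('c0.pkl','rb'));t,s=d['top'],d['side']
for n,z in(('tin',.07),('lid',.018),('reel',.024)):
    u,v={'tin':(319.5,261),'lid':(246,253),'reel':(426,258.5)}[n];print(n,ray(t,u,v,z))
# color segmentation centroids
hsv=cv2.cvtColor(t['pixels'],cv2.COLOR_RGB2HSV)
P={'tin':ray(t,319.5,261,.07),'lid':ray(t,246,253,.018),'reel':ray(t,426,258.5,.024)}
R=[(*P['tin'],.07,.059),(*P['tin'],.0,.059),(*P['lid'],.018,.066),(*P['lid'],.066,.009),(*P['lid'],.04,.022),(*P['reel'],.024,.032),(*P['reel'],.05,.015)]
a=overlay(t,R,(215,220,345,300),6);b=overlay(t,R,(400,235,455,285),5)
e=overlay(s,R,(245,170,405,295),3)
im=np.zeros((590,800,3),np.uint8)
a=cv2.resize(a,None,fx=2/3,fy=2/3);im[:320,:520]=a;im[:250,525:800]=b
e=cv2.resize(e,None,fx=.7,fy=.7);im[323:323+e.shape[0],:e.shape[1]]=e
cv2.imwrite('pics/ov.png',im)
E
```

```text
tin [0.49498161 0.03814335]
lid [0.5200474 0.2379872]
reel [ 0.50125057 -0.26139836]
```

View pics/ov.png

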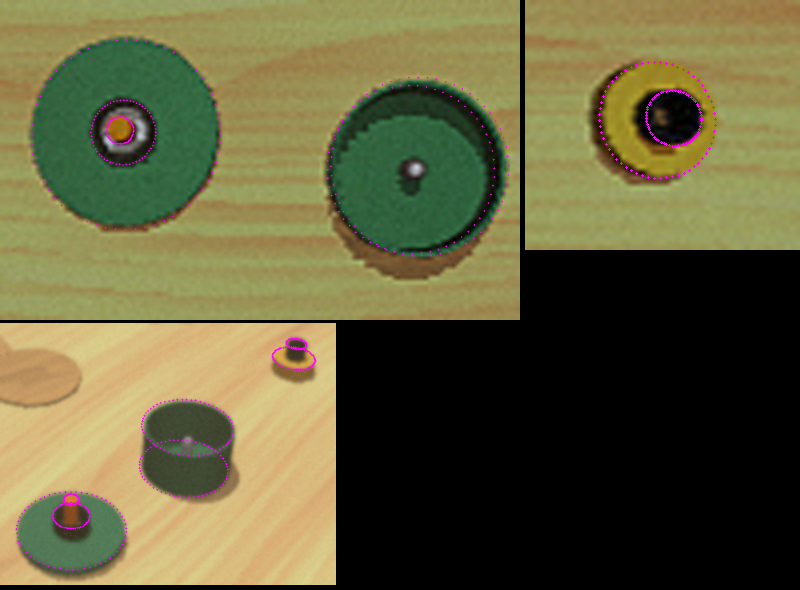

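The overlays match: the given sizes fit at all three measured centres. First move: go above the reel and roll so the jaws open along world x.

```bash
cat >> h.py <<'E'
from scipy.spatial.transform import Rotation as Ro
def shift(o,p):
    R=Ro.from_quat(o['tool_rot']).as_matrix();return np.round(R.T@(np.array(p)-o['eef_pos'])*100,2), np.round(np.degrees(np.arctan2(R[1,0],R[0,0])),2)
E
python3 - <<'E'
from h import *
from workcell import bot
print(shift(bot.get_obs(),(.501,-.261,.20)))
E
```

```text
(array([ -8.6 , -38.5 ,   4.47]), np.float64(-70.48))
```

Call:
play_rows --motion '[{"fingers":-0.4,"translation":[-8.6,-38.5,4.47],"roll":-70.5},{"fingers":-0.4,"translation":[-8.6,-38.5,4.47],"roll":-70.5},{"fingers":-0.4,"translation":[-8.6,-38.5,4.47],"roll":-70.5},{"fingers":-0.4,"translation":[-8.6,-38.5,4.47],"roll":-70.5},{"fingers":-0.4,"translation":[-8.6,-38.5,4.47],"roll":-70.5},{"fingers":-0.4,"translation":[-8.6,-38.5,4.47],"roll":-70.5},{"fingers":-0.4,"translation":[-8.6,-38.5,4.47],"roll":-70.5},{"fingers":-0.4,"translation":[-8.6,-38.5,4.47],"roll":-70.5},{"fingers":-0.4,"translation":[-8.6,-38.5,4.47],"roll":-70.5},{"fingers":-0.4,"translation":[-8.6,-38.5,4.47],"roll":-70.5},{"fingers":-0.4,"translation":[-8.6,-38.5,4.47],"roll":-70.5},{"fingers":-0.4,"translation":[-8.6,-38.5,4.47],"roll":-70.5},{"fingers":-0.4,"translation":[-8.6,-38.5,4.47],"roll":-70.5},{"fingers":-0.4,"translation":[-8.6,-38.5,4.47],"roll":-70.5},{"fingers":-0.4,"translation":[-8.6,-38.5,4.47],"roll":-70.5}]'

```text
clock: 1.35
eef_pos: [0.5002, -0.2625, 0.2009]
tool_rot: [1.0, -0.001, -0.0, 0.0]
ft_force: [-0.1, 0.6, 0.7]
grip_width: 0.06
```

Run:
```python
from h import *
from workcell import bot
w=bot.camera('wrist');o=bot.get_obs();pickle.dump(w,open('w1.pkl','wb'))
P=(.501,-.261)
R=[(*P,.024,.032),(*P,.05,.015),(*P,.05,.0105)]
print(proj(w,(*P,.05)),shift(o,(*P,.041)),o['grip_width'],o['eef_pos'])
cv2.imwrite('pics/w1.png',overlay(w,R,(0,0,560,420),1))
```

```text
[276.319356   198.29235727] (array([ 0.07, -0.15, 15.99]), np.float64(-0.11)) 0.059391067664700016 [ 0.500301   -0.2624465   0.20094783]
```

View pics/w1.png

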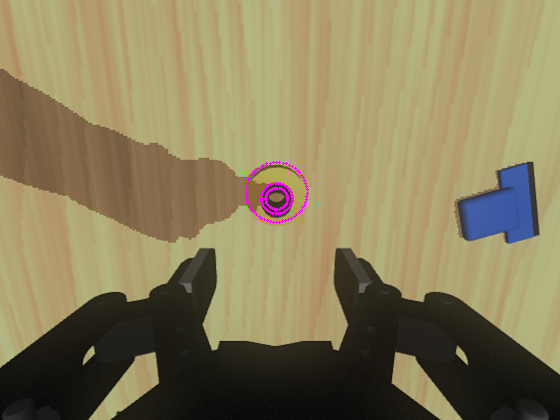

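The wrist overlay sits on the reel (bore at about 277,197; predicted 276,198). Descend and grip.

Call:
play_rows --motion '[{"fingers":-0.4,"translation":[0.1,-0.15,4],"roll":0},{"fingers":-0.4,"translation":[0.1,-0.15,8],"roll":0},{"fingers":-0.4,"translation":[0.1,-0.15,12],"roll":0},{"fingers":-0.4,"translation":[0.1,-0.15,14.5],"roll":0},{"fingers":-0.4,"translation":[0.1,-0.15,15.9],"roll":0},{"fingers":-0.4,"translation":[0.1,-0.15,15.9],"roll":0},{"fingers":-0.4,"translation":[0.1,-0.15,15.9],"roll":0},{"fingers":0.6,"translation":[0.1,-0.15,15.9],"roll":0},{"fingers":0.6,"translation":[0.1,-0.15,15.9],"roll":0},{"fingers":0.6,"translation":[0.1,-0.15,15.9],"roll":0},{"fingers":0.6,"translation":[0.1,-0.15,15.9],"roll":0},{"fingers":0.6,"translation":[0.1,-0.15,15.9],"roll":0},{"fingers":0.6,"translation":[0.1,-0.15,15.9],"roll":0}]'

```text
clock: 2.48
eef_pos: [0.5032, -0.261, 0.0441]
tool_rot: [1.0, 0.0, 0.001, 0.001]
ft_force: [-2.2, 0.4, 6.2]
grip_width: 0.028
```

Call:
play_rows --motion '[{"fingers":0.6,"translation":[0,0,0],"roll":0},{"fingers":0.6,"translation":[0,0,0],"roll":0},{"fingers":0.6,"translation":[0,0,0],"roll":0},{"fingers":0.6,"translation":[0,0,-1],"roll":0},{"fingers":0.6,"translation":[0,0,-2.5],"roll":0},{"fingers":0.6,"translation":[0,0,-5],"roll":0},{"fingers":0.6,"translation":[0,0,-8],"roll":0},{"fingers":0.6,"translation":[0,0,-10],"roll":0},{"fingers":0.6,"translation":[0,0,-10],"roll":0},{"fingers":0.6,"translation":[0,0,-10],"roll":0}]'

```text
clock: 3.32
eef_pos: [0.5032, -0.2604, 0.1433]
tool_rot: [1.0, 0.0, 0.002, 0.001]
ft_force: [0.1, -0.1, -3.4]
grip_width: 0.0281
```

Run:
```python
from h import *
from workcell import bot
w=bot.camera('wrist');s=bot.camera('side');o=bot.get_obs();pickle.dump((w,s,o),open('w2.pkl','wb'))
print(o['eef_pos'],o['ft_force'],o['grip_width'],shift(o,(.496,.038,.15)))
im=np.zeros((600,800,3),np.uint8)
im[:420,:560]=w['pixels'][:,:,::-1]
u,v=proj(s,o['eef_pos']).astype(int);im[:240,560:]=cv2.resize(s['pixels'][v-30:v+50,u-40:u+40,::-1],(240,240),interpolation=cv2.INTER_CUBIC)
cv2.imwrite('pics/w2.png',im)
```

```text
[ 0.50124475 -0.25942372  0.14039312] [-0.80338594 -0.10069564 -3.52047032] 0.028775895961972563 (array([ -0.51, -29.74,  -0.92]), np.float64(0.03))
```

View pics/w2.png

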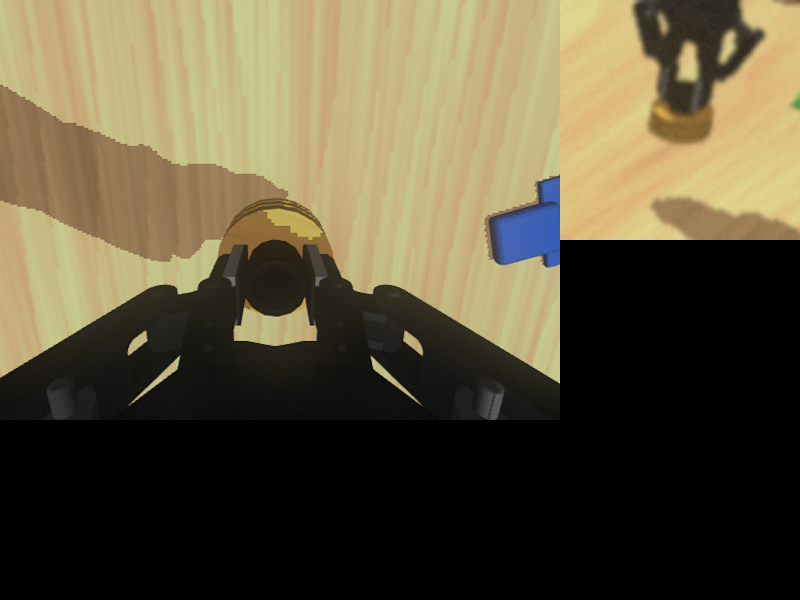

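Reel is held upright, and the discs clear the bench. The pose readings carry about 2 mm of noise, so I'll work from commanded poses. Refining the tin and lid positions with silhouettes from the first pictures.

Run:
```python
from h import *
from scipy.optimize import minimize
d=pickle.load(open('c0.pkl','rb'));t,s=d['top'],d['side']
print('spindle',ray(t,318.3,261.8,.05),ray(s,334,225.7,.05))
def fit(c,p0,spec):
    im=c['pixels'].astype(int);g=((im[...,1]>im[...,0]+3)).astype(np.uint8)
    q=proj(c,(*p0,.03));g2=np.zeros_like(g);x,y=q.astype(int);g2[y-40:y+40,x-40:x+40]=g[y-40:y+40,x-40:x+40]
    g2=cv2.morphologyEx(g2,cv2.MORPH_CLOSE,np.ones((9,9)));
    def iou(p):
        h=cv2.convexHull(np.vstack([ring(c,*p,z,r) for z,r in spec]).astype(np.float32))
        m=np.zeros((420*4,560*4),np.uint8);cv2.fillPoly(m,[np.round((h+.5)*4-.5).astype(int)],255)
        m=cv2.resize(m,(560,420),interpolation=cv2.INTER_AREA)/255.
        return np.abs(m-g2).sum()/m.sum()
    r=minimize(iou,p0,method='Nelder-Mead',options=dict(initial_simplex=[p0,p0+np.array([.004,0]),p0+np.array([0,.004])],xatol=2e-4));return r.x.round(4),round(r.fun,3)
for n,p,sp in(('tin',(.495,.038),[(0,.059),(.07,.059)]),('lid',(.52,.238),[(.006,.066),(.018,.066)])):
    for c in(t,s): print(n,fit(c,np.array(p),sp))
```

```text
spindle [0.49343891 0.0395908 ] [0.49025429 0.04109566]
tin (array([0.484, 0.037]), np.float64(1.195))
tin (array([0.495, 0.034]), np.float64(0.185))
lid (array([0.482 , 0.2475]), np.float64(1.692))
lid (array([0.5227, 0.235 ]), np.float64(0.254))
```

Call:
play_rows --motion '[{"fingers":0.6,"translation":[-0.2,-1.5,-3],"roll":0},{"fingers":0.6,"translation":[-0.3,-4.5,-3],"roll":0},{"fingers":0.6,"translation":[-0.4,-8,-3],"roll":0},{"fingers":0.6,"translation":[-0.5,-11.5,-3],"roll":0},{"fingers":0.6,"translation":[-0.6,-15,-3],"roll":0},{"fingers":0.6,"translation":[-0.7,-18,-3],"roll":0},{"fingers":0.6,"translation":[-0.8,-20,-3],"roll":0},{"fingers":0.6,"translation":[-0.8,-20.5,-3],"roll":0},{"fingers":0.6,"translation":[-0.8,-20.5,-3],"roll":0},{"fingers":0.6,"translation":[-0.8,-20.5,-3],"roll":0},{"fingers":0.6,"translation":[-0.8,-20.5,-3],"roll":0}]'

```text
clock: 4.33
eef_pos: [0.4939, -0.056, 0.1709]
tool_rot: [1.0, -0.0, -0.001, 0.0]
ft_force: [0.1, -0.5, -3.0]
grip_width: 0.0281
```

Run:
```python
from h import *
from workcell import bot
w=bot.camera('wrist');o=bot.get_obs();pickle.dump((w,o),open('w3.pkl','wb'))
print(o['eef_pos'],w['world_to_cam'])
P=(.4945,.039);R=[(*P,.07,.059),(*P,.05,.004),(*P,.004,.055)]
cv2.imwrite('pics/w3.png',overlay(w,R,(120,0,440,300),2))
```

```text
[ 0.49398957 -0.05616103  0.17106036] [[ 9.99999016e-01 -1.17395750e-03 -7.67454486e-04 -4.93080644e-01]
 [-9.27913885e-04 -9.64071902e-01  2.65639808e-01 -6.79893894e-02]
 [-1.05173115e-03 -2.65638834e-01 -9.64072043e-01  2.91864112e-01]
 [ 0.00000000e+00  0.00000000e+00  0.00000000e+00  1.00000000e+00]]
```

View pics/w3.png

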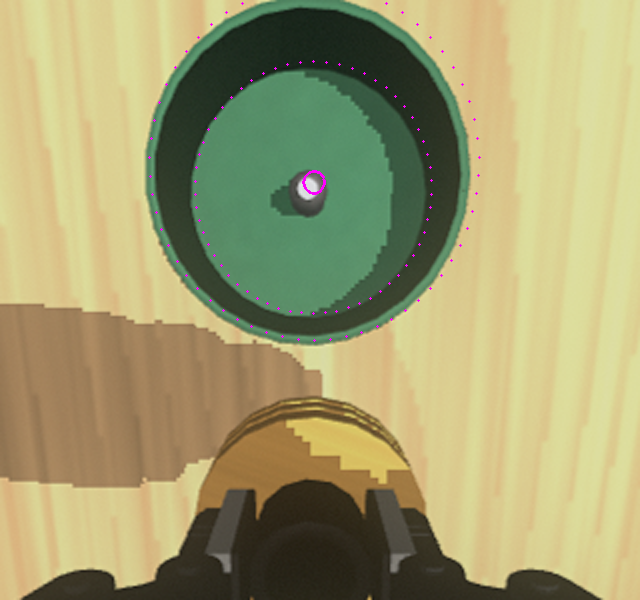

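The tin rim spans columns 146–469 in the 2x crop and the spindle tip is at (312,186). The reel's near disc edge is at (312,397) and its bore at about (308,560). Converting these to positions.

Run:
```python
from h import *
w,o=pickle.load(open('w3.pkl','rb'))
f=lambda a,b,z:ray(w,120+a/2-.25,b/2-.25,z).round(4)
print('rim L,R,bottom',f(146,171,.07),f(469,171,.07),f(308,344,.07))
print('tip',f(312,186,.05))
print('floor',f(191,195,.004),f(427,195,.004),f(310,316,.004),f(310,69,.004))
print('reel bottom edge',f(312,397,.130),'disc top edge',f(312,418,.154),'core',f(308,560,.180))
print('core L/R top',f(256,500,.180),f(360,500,.18))
print('disc L/R', f(198,505,.154),f(427,505,.154))
```

```text
rim L,R,bottom [0.4343 0.0405] [0.5501 0.0404] [ 0.4922 -0.0217]
tip [0.4939 0.0375]
floor [0.4375 0.0385] [0.5476 0.0384] [ 0.493  -0.0174] [0.4931 0.0908]
reel bottom edge [ 0.4937 -0.0285] disc top edge [ 0.4936 -0.0283] core [ 0.4927 -0.0539]
core L/R top [ 0.4815 -0.0395] [ 0.5039 -0.0395]
disc L/R [ 0.4636 -0.052 ] [ 0.5239 -0.0521]
```

Call:
play_rows --motion '[{"fingers":0.6,"translation":[-0.05,-1,0],"roll":0},{"fingers":0.6,"translation":[-0.05,-3,0],"roll":0},{"fingers":0.6,"translation":[-0.05,-5.5,0],"roll":0},{"fingers":0.6,"translation":[-0.05,-8,0],"roll":0},{"fingers":0.6,"translation":[-0.05,-9.2,0],"roll":0},{"fingers":0.6,"translation":[-0.05,-9.6,0],"roll":0},{"fingers":0.6,"translation":[-0.05,-9.6,1],"roll":0},{"fingers":0.6,"translation":[-0.05,-9.6,3],"roll":0},{"fingers":0.6,"translation":[-0.05,-9.6,5],"roll":0},{"fingers":0.6,"translation":[-0.05,-9.6,6.5],"roll":0},{"fingers":0.6,"translation":[-0.05,-9.6,7.2],"roll":0},{"fingers":0.6,"translation":[-0.05,-9.6,7.5],"roll":0},{"fingers":0.6,"translation":[-0.05,-9.6,7.5],"roll":0},{"fingers":0.6,"translation":[-0.05,-9.6,7.5],"roll":0}]'

```text
clock: 5.55
eef_pos: [0.4942, 0.0405, 0.0971]
tool_rot: [1.0, -0.0, 0.001, 0.0]
ft_force: [0.1, 0.6, -2.9]
grip_width: 0.0284
```

Run:
```python
from h import *
from workcell import bot
w=bot.camera('wrist');o=bot.get_obs();pickle.dump((w,o),open('w4.pkl','wb'))
print(o['eef_pos'],o['ft_force'],o['grip_width'])
P=(.4928,.0372);R=[(*P,.07,.059),(*P,.07,.055)]
cv2.imwrite('pics/w4.png',overlay(w,R,(80,20,480,320),2))
```

```text
[0.49448112 0.04068379 0.09746494] [-0.23930723  0.58214516 -2.41684002] 0.028269539555050238
```

View pics/w4.png

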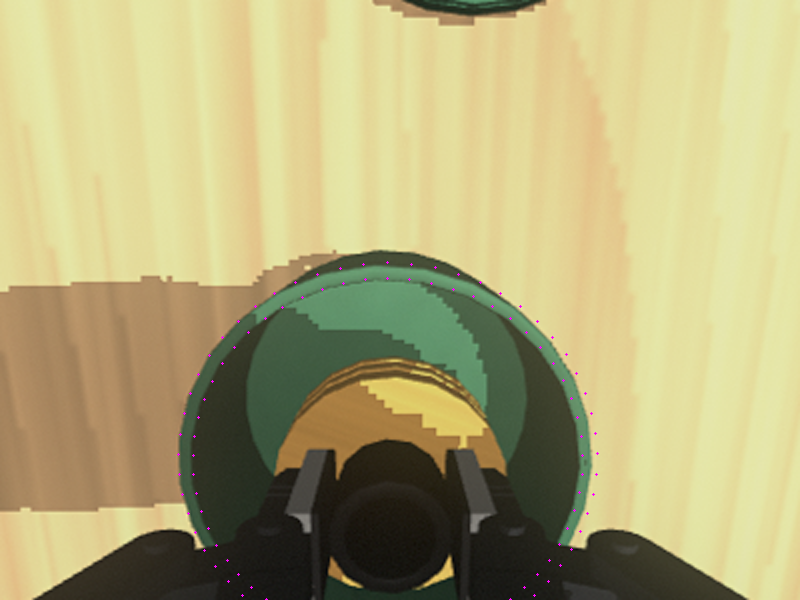

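Run:
```python
from h import *
w,o=pickle.load(open('w4.pkl','rb'))
f=lambda a,b,z:ray(w,80+a/2-.25,20+b/2-.25,z).round(4)
print('rim L R top',f(180,460,.07),f(590,460,.07),f(385,266,.07))
print('floor top',f(386,278,.004),'L R',f(246,390,.004),f(527,390,.004))
print('reel',f(392,358,.055),f(392,376,.079),'LR',f(276,470,.079),f(508,470,.079),'core',f(392,535,.105),f(392,440,.105))
```

```text
rim L R top [0.4344 0.0416] [0.5498 0.0414] [0.4922 0.0953]
floor top [0.4921 0.0856] L R [0.4377 0.0426] [0.5467 0.0425]
reel [0.4941 0.0674] [0.494  0.0684] LR [0.4631 0.0425] [0.5249 0.0424] core [0.4939 0.0382] [0.4939 0.0611]
```

Reel is about 1.5 mm to +x of the tin axis and y agrees. Correct x and lower.

Call:
play_rows --motion '[{"fingers":0.6,"translation":[-0.12,0,0],"roll":0},{"fingers":0.6,"translation":[-0.12,0,0.3],"roll":0},{"fingers":0.6,"translation":[-0.12,0,0.8],"roll":0},{"fingers":0.6,"translation":[-0.12,0,1.3],"roll":0},{"fingers":0.6,"translation":[-0.12,0,1.9],"roll":0},{"fingers":0.6,"translation":[-0.12,0,2.5],"roll":0},{"fingers":0.6,"translation":[-0.12,0,3.1],"roll":0},{"fingers":0.6,"translation":[-0.12,0,3.7],"roll":0},{"fingers":0.6,"translation":[-0.12,0,4.2],"roll":0},{"fingers":0.6,"translation":[-0.12,0,4.6],"roll":0},{"fingers":0.6,"translation":[-0.12,0,4.8],"roll":0},{"fingers":0.6,"translation":[-0.12,0,4.8],"roll":0},{"fingers":0.6,"translation":[-0.12,0,4.8],"roll":0}]'

```text
clock: 6.68
eef_pos: [0.4926, 0.041, 0.0487]
tool_rot: [1.0, 0.0, 0.0, 0.0]
ft_force: [-0.0, -0.7, -2.3]
grip_width: 0.028
```

Call:
play_rows --motion '[{"fingers":0.6,"translation":[0,0,0.15],"roll":0},{"fingers":0.6,"translation":[0,0,0.3],"roll":0},{"fingers":0.6,"translation":[0,0,0.4],"roll":0},{"fingers":0.6,"translation":[0,0,0.4],"roll":0},{"fingers":0.6,"translation":[0,0,0.4],"roll":0}]'

```text
clock: 7.1
eef_pos: [0.493, 0.0411, 0.0479]
tool_rot: [1.0, 0.0, 0.001, -0.0]
ft_force: [-7.6, 0.3, 21.1]
grip_width: 0.0279
```

Call:
play_rows --motion '[{"fingers":0.6,"translation":[0,0,-0.1],"roll":0},{"fingers":0.6,"translation":[0,0,-0.2],"roll":0},{"fingers":0.6,"translation":[0,0,-0.2],"roll":0},{"fingers":-0.05,"translation":[0,0,-0.2],"roll":0},{"fingers":-0.05,"translation":[0,0,-0.2],"roll":0},{"fingers":-0.05,"translation":[0,0,-0.2],"roll":0},{"fingers":-0.05,"translation":[0,0,-0.2],"roll":0},{"fingers":-0.05,"translation":[0,0,-1],"roll":0},{"fingers":-0.05,"translation":[0,0,-3],"roll":0},{"fingers":-0.05,"translation":[0,0,-6],"roll":0},{"fingers":-0.05,"translation":[0,0,-10],"roll":0},{"fingers":-0.05,"translation":[0,0,-14],"roll":0},{"fingers":-0.05,"translation":[0,0,-14],"roll":0},{"fingers":-0.05,"translation":[0,0,-14],"roll":0},{"fingers":-0.05,"translation":[0,0,-14],"roll":0}]'

```text
clock: 8.35
eef_pos: [0.4923, 0.041, 0.1849]
tool_rot: [1.0, 0.0, 0.0, -0.0]
ft_force: [-0.3, 0.2, -0.3]
grip_width: 0.0449
```

Run:
```python
from h import *
from workcell import bot
w=bot.camera('wrist');o=bot.get_obs();pickle.dump((w,o),open('w5.pkl','wb'))
print(o['eef_pos'],o['ft_force'],o['grip_width'])
P=(.4925,.037);R=[(*P,.07,.059),(*P,.028,.032),(*P,.054,.015)]
L=(.52,.238)
R+=[(*L,.018,.066),(*L,.04,.022),(*L,.066,.009)]
cv2.imwrite('pics/w5.png',overlay(w,R,(80,0,480,300),2))
```

```text
[0.49163251 0.04092332 0.18385769] [-0.71711529 -0.85681821 -1.4411181 ] 0.04453588004133504
```

View pics/w5.png

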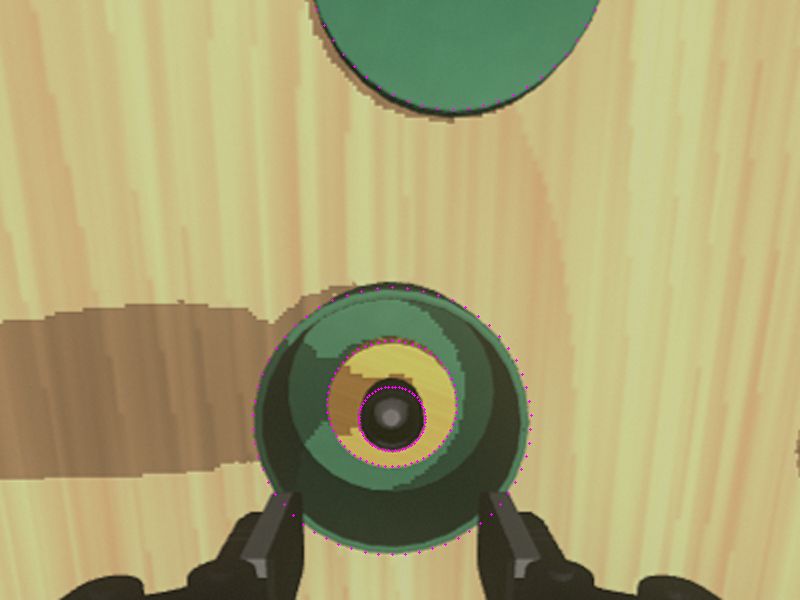

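The reel sits upright on the spindle, with its disc and core rings matching the fully-down overlay around (392,405). Now towards the lids.

Call:
play_rows --motion '[{"fingers":-0.3,"translation":[1.3,-4,0],"roll":0},{"fingers":-0.3,"translation":[2.7,-8,0],"roll":0},{"fingers":-0.3,"translation":[2.7,-12,0],"roll":0},{"fingers":-0.3,"translation":[2.7,-13,0],"roll":0},{"fingers":-0.3,"translation":[2.7,-13,0],"roll":0},{"fingers":-0.3,"translation":[2.7,-13,0],"roll":0},{"fingers":-0.3,"translation":[2.7,-13,0],"roll":0}]'

```text
clock: 8.98
eef_pos: [0.5184, 0.1698, 0.1834]
tool_rot: [1.0, -0.0, -0.001, 0.001]
ft_force: [-1.4, 0.4, -0.9]
grip_width: 0.0557
```

Run:
```python
from h import *
from workcell import bot
w=bot.camera('wrist');o=bot.get_obs();pickle.dump((w,o),open('w6.pkl','wb'))
print(o['eef_pos'],o['ft_force'],o['grip_width'])
L=(.52,.238)
R=[(*L,.018,.066),(*L,.04,.022),(*L,.066,.009)]
cv2.imwrite('pics/w6.png',overlay(w,R,(80,0,480,300),2))
```

```text
[0.51869706 0.16958762 0.18381309] [ 0.52613909  0.20356349 -0.73347501] 0.05573781665622493
```

View pics/w6.png

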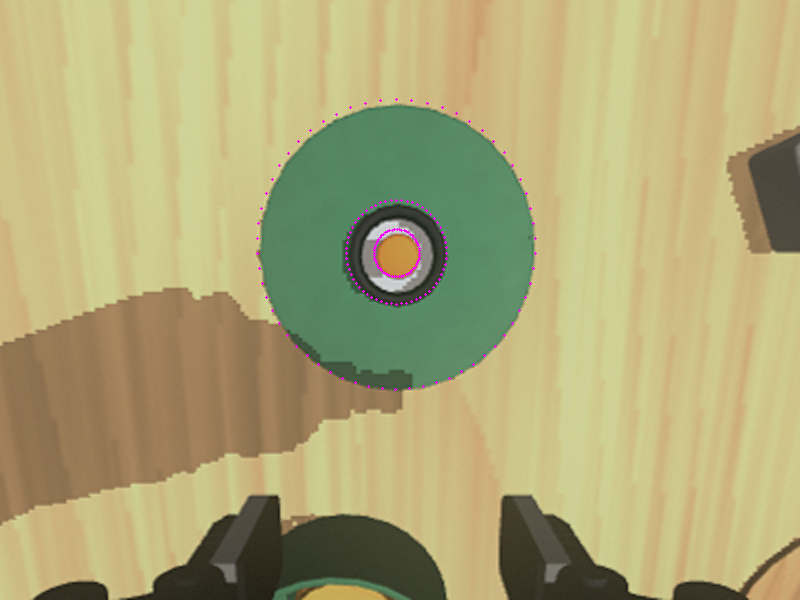

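Lids fit the overlay; the knob is at (398,256) in the crop, i.e. about (0.520, 0.237). Go down on the knob and grip.

Call:
play_rows --motion '[{"fingers":-0.3,"translation":[0.06,-3.5,0],"roll":0},{"fingers":-0.3,"translation":[0.06,-6.65,1],"roll":0},{"fingers":-0.3,"translation":[0.06,-6.65,4],"roll":0},{"fingers":-0.3,"translation":[0.06,-6.65,7.5],"roll":0},{"fingers":-0.3,"translation":[0.06,-6.65,10],"roll":0},{"fingers":-0.3,"translation":[0.06,-6.65,12],"roll":0},{"fingers":-0.3,"translation":[0.06,-6.65,12.65],"roll":0},{"fingers":-0.3,"translation":[0.06,-6.65,12.65],"roll":0},{"fingers":-0.3,"translation":[0.06,-6.65,12.65],"roll":0}]'

```text
clock: 9.78
eef_pos: [0.5205, 0.2367, 0.0588]
tool_rot: [1.0, -0.001, 0.0, -0.0]
ft_force: [-0.5, 0.2, 0.2]
grip_width: 0.0558
```

Call:
play_rows --motion '[{"fingers":0.3,"translation":[0,0,0],"roll":0},{"fingers":0.3,"translation":[0,0,0],"roll":0},{"fingers":0.8,"translation":[0,0,0],"roll":0},{"fingers":0.8,"translation":[0,0,0],"roll":0},{"fingers":0.8,"translation":[0,0,0],"roll":0},{"fingers":0.8,"translation":[0,0,0],"roll":0},{"fingers":0.8,"translation":[0,0,0],"roll":0},{"fingers":0.8,"translation":[0,0,0],"roll":0}]'

```text
clock: 10.45
eef_pos: [0.5212, 0.2378, 0.0599]
tool_rot: [1.0, 0.0, 0.002, -0.0]
ft_force: [0.2, -0.5, 6.7]
grip_width: 0.0158
```

Call:
play_rows --motion '[{"fingers":0.9,"translation":[0,0,-0.3],"roll":0},{"fingers":0.9,"translation":[0,0,-0.8],"roll":0},{"fingers":0.9,"translation":[0,0,-1.5],"roll":0},{"fingers":0.9,"translation":[0,0,-2.5],"roll":0},{"fingers":0.9,"translation":[0,0,-3.8],"roll":0},{"fingers":0.9,"translation":[0,0,-5.3],"roll":0},{"fingers":0.9,"translation":[0,0,-7],"roll":0},{"fingers":0.9,"translation":[0,0,-8.7],"roll":0},{"fingers":0.9,"translation":[0,0,-10],"roll":0},{"fingers":0.9,"translation":[0,0,-10.8],"roll":0},{"fingers":0.9,"translation":[0,0,-11],"roll":0},{"fingers":0.9,"translation":[0,0,-11],"roll":0},{"fingers":0.9,"translation":[0,0,-11],"roll":0}]'

```text
clock: 11.53
eef_pos: [0.5194, 0.2373, 0.1674]
tool_rot: [1.0, 0.0, -0.001, 0.0]
ft_force: [0.3, 0.2, -4.3]
grip_width: 0.0159
```

Run:
```python
from h import *
from workcell import bot
w=bot.camera('wrist');s=bot.camera('side');o=bot.get_obs();pickle.dump((w,s,o),open('w7.pkl','wb'))
print(o['eef_pos'],o['ft_force'],o['grip_width'],o['tool_rot'])
x,y,z=.5200,.2376,.168-.058
R=[(x,y,z+.018,.066),(x,y,z+.04,.022),(x,y,z+.066,.009),(x,y,z+.014,.059)]
im=np.zeros((600,800,3),np.uint8);im[:420,:560]=overlay(w,R,(0,0,560,420),1)
u,v=proj(s,(x,y,z)).astype(int);b=overlay(s,R[:1],(u-40,v-40,u+40,v+40),3);im[:240,560:]=b
cv2.imwrite('pics/w7.png',im)
```

```text
[0.51914687 0.23716657 0.16687974] [-0.01865646  0.1198469  -3.26976854] 0.015657093750867088 [ 9.99999207e-01  2.54524653e-04 -1.12274896e-03  5.11456876e-04]
```

View pics/w7.png

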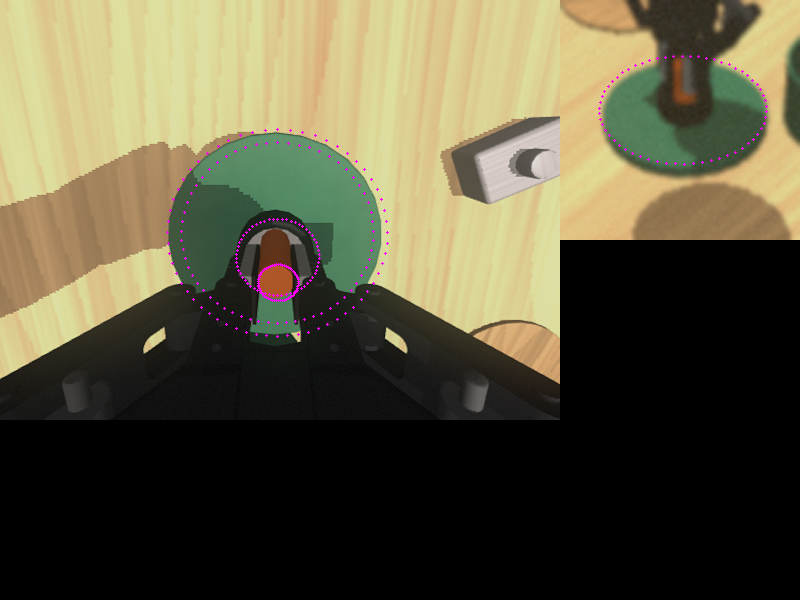

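The lids came up together and level: in the wrist view the lid spans columns 168–382, and the knob is between the pads at (276,280). They hang a few mm lower than the overlay. Carry them over the tin smoothly.

Call:
play_rows --motion '[{"fingers":0.9,"translation":[-0.05,0.3,0],"roll":0},{"fingers":0.9,"translation":[-0.2,1.0,0],"roll":0},{"fingers":0.9,"translation":[-0.4,2.2,0],"roll":0},{"fingers":0.9,"translation":[-0.6,4.0,0],"roll":0},{"fingers":0.9,"translation":[-0.9,6.0,0],"roll":0},{"fingers":0.9,"translation":[-1.2,8.2,0],"roll":0},{"fingers":0.9,"translation":[-1.5,10.5,0],"roll":0},{"fingers":0.9,"translation":[-1.8,12.8,0],"roll":0},{"fingers":0.9,"translation":[-2.1,15,0],"roll":0},{"fingers":0.9,"translation":[-2.4,17,0],"roll":0},{"fingers":0.9,"translation":[-2.6,18.5,0],"roll":0},{"fingers":0.9,"translation":[-2.7,19.4,0],"roll":0},{"fingers":0.9,"translation":[-2.77,19.9,0],"roll":0},{"fingers":0.9,"translation":[-2.77,20,0],"roll":0},{"fingers":0.9,"translation":[-2.77,20,0],"roll":0},{"fingers":0.9,"translation":[-2.77,20,0],"roll":0}]'

```text
clock: 12.97
eef_pos: [0.4925, 0.0381, 0.1681]
tool_rot: [1.0, 0.001, 0.0, -0.0]
ft_force: [-0.1, -0.4, -3.0]
grip_width: 0.0156
```

```bash
cat >> h.py <<'E'
def lidseg(w):
    h=cv2.cvtColor(w['pixels'],cv2.COLOR_RGB2HSV);m=((h[...,0]>55)&(h[...,0]<90)&(h[...,1]>60)).astype(np.uint8)
    n,l,st,_=cv2.connectedComponentsWithStats(m);k=1+np.argmax(st[1:,4]);return st[k]
E
python3 - <<'E'
from h import *
from workcell import bot
w0=pickle.load(open('w7.pkl','rb'))[0]
w=bot.camera('wrist');s=bot.camera('side');t=bot.camera('top');P=[bot.get_obs() for _ in range(1)];o=P[0];pickle.dump((w,s,t,o),open('w8.pkl','wb'))
print(o['eef_pos'],o['ft_force'],lidseg(w0),lidseg(w))
E
```

```text
[0.4924192  0.03822313 0.1680572 ] [-0.25084986  0.53737623 -3.19300541] [  169   133   212   161 22008] [  169   133   212   161 21967]
```

Run:
```python
from h import *
from scipy.optimize import fsolve
w,s,t,o=pickle.load(open('w8.pkl','rb'))
def f(p):
    r=ring(w,*p,.066);return [r[:,0].min()-168.5,r[:,0].max()-380.5,r[:,1].min()-132.5]
p=fsolve(f,(.4925,.038,.128));print('outer plate top',p,'-> inner origin z',p[2]-.018)
```

```text
outer plate top [0.49156598 0.03662706 0.12237905] -> inner origin z 0.104379052919332
```

Lid pair has not slipped (lid extents unchanged); its centre (0.4916, 0.0366) agrees with the tin's. Lower.

Call:
play_rows --motion '[{"fingers":0.9,"translation":[0,0,0.4],"roll":0},{"fingers":0.9,"translation":[0,0,1.1],"roll":0},{"fingers":0.9,"translation":[0,0,1.9],"roll":0},{"fingers":0.9,"translation":[0,0,2.6],"roll":0},{"fingers":0.9,"translation":[0,0,3.1],"roll":0},{"fingers":0.9,"translation":[0,0,3.5],"roll":0},{"fingers":0.9,"translation":[0,0,3.7],"roll":0},{"fingers":0.9,"translation":[0,0,3.9],"roll":0},{"fingers":0.9,"translation":[0,0,4.0],"roll":0},{"fingers":0.9,"translation":[0,0,4.1],"roll":0},{"fingers":0.9,"translation":[0,0,4.1],"roll":0},{"fingers":0.9,"translation":[0,0,4.1],"roll":0}]'

```text
clock: 14.12
eef_pos: [0.4925, 0.0375, 0.1273]
tool_rot: [1.0, 0.0, 0.0, -0.0]
ft_force: [0.1, 0.6, -3.1]
grip_width: 0.0159
```

No contact yet. Going on in small steps.

Call:
play_rows --motion '[{"fingers":0.9,"translation":[0,0,0.1],"roll":0},{"fingers":0.9,"translation":[0,0,0.2],"roll":0},{"fingers":0.9,"translation":[0,0,0.3],"roll":0},{"fingers":0.9,"translation":[0,0,0.4],"roll":0},{"fingers":0.9,"translation":[0,0,0.4],"roll":0},{"fingers":0.9,"translation":[0,0,0.4],"roll":0}]'

```text
clock: 14.62
eef_pos: [0.4922, 0.0375, 0.123]
tool_rot: [1.0, 0.0, -0.0, 0.0]
ft_force: [-0.0, -0.1, -3.1]
grip_width: 0.0157
```

Call:
play_rows --motion '[{"fingers":0.9,"translation":[0,0,0.1],"roll":0},{"fingers":0.9,"translation":[0,0,0.2],"roll":0},{"fingers":0.9,"translation":[0,0,0.3],"roll":0},{"fingers":0.9,"translation":[0,0,0.3],"roll":0},{"fingers":0.9,"translation":[0,0,0.3],"roll":0}]'

```text
clock: 15.03
eef_pos: [0.4923, 0.0375, 0.1201]
tool_rot: [1.0, 0.0, -0.0, -0.0]
ft_force: [0.9, -0.3, -3.8]
grip_width: 0.0161
```

Call:
play_rows --motion '[{"fingers":0.9,"translation":[0,0,0.1],"roll":0},{"fingers":0.9,"translation":[0,0,0.2],"roll":0},{"fingers":0.9,"translation":[0,0,0.25],"roll":0},{"fingers":0.9,"translation":[0,0,0.25],"roll":0},{"fingers":0.9,"translation":[0,0,0.25],"roll":0}]'

```text
clock: 15.45
eef_pos: [0.4923, 0.0375, 0.1198]
tool_rot: [1.0, 0.0, 0.001, -0.0]
ft_force: [-6.1, -1.1, 11.3]
grip_width: 0.016
```

The lids stopped at TCP z 0.1198. At the grasp on the bench it read 0.0599, so the inner lid's origin is at about 0.060, as seated. Unload, release, rise.

Call:
play_rows --motion '[{"fingers":0.9,"translation":[0,0,-0.1],"roll":0},{"fingers":0.9,"translation":[0,0,-0.15],"roll":0},{"fingers":0.9,"translation":[0,0,-0.15],"roll":0},{"fingers":-0.3,"translation":[0,0,-0.15],"roll":0},{"fingers":-0.3,"translation":[0,0,-0.15],"roll":0},{"fingers":-0.3,"translation":[0,0,-0.15],"roll":0},{"fingers":-0.3,"translation":[0,0,-0.15],"roll":0},{"fingers":-0.3,"translation":[0,0,-0.15],"roll":0},{"fingers":-0.3,"translation":[0,0,-1],"roll":0},{"fingers":-0.3,"translation":[0,0,-3],"roll":0},{"fingers":-0.3,"translation":[0,2,-6],"roll":0},{"fingers":-0.3,"translation":[0,5,-9],"roll":0},{"fingers":-0.3,"translation":[0,7,-9],"roll":0},{"fingers":-0.3,"translation":[0,7,-9],"roll":0},{"fingers":-0.3,"translation":[0,7,-9],"roll":0},{"fingers":-0.3,"translation":[0,7,-9],"roll":0}]'

```text
clock: 16.78
eef_pos: [0.4919, -0.0322, 0.2073]
tool_rot: [1.0, 0.0, -0.0, -0.0]
ft_force: [-0.4, -0.2, -0.1]
grip_width: 0.0555
```

Run:
```python
from h import *
from workcell import bot
w=bot.camera('wrist');s=bot.camera('side');o=bot.get_obs();pickle.dump((w,s,o),open('w9.pkl','wb'))
print(o['eef_pos'],o['ft_force'],o['grip_width'])
x,y,z=.4923,.037,.060
R=[(x,y,z+.018,.066),(x,y,z+.04,.022),(x,y,z+.066,.009)]
im=np.zeros((600,800,3),np.uint8);im[:600,:500]=overlay(w,R,(150,0,400,300),2)
u,v=proj(s,(x,y,z)).astype(int);b=overlay(s,R,(u-40,v-50,u+35,v+40),4);im[:360,500:]=b
cv2.imwrite('pics/w9.png',im)
```

```text
[ 0.49174281 -0.03166256  0.20688966] [ 0.50041156  0.00760683 -0.11805285] 0.055702434415102066
```

View pics/w9.png

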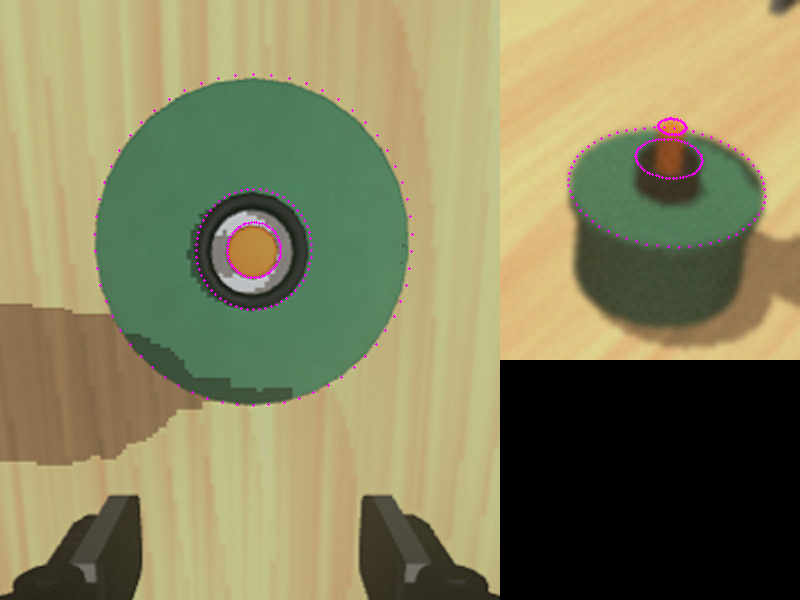

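The pair sits level and centred on the tin: the overlay at seated height matches in both views, with the collar at about (252,251) and the knob at (254,250). Before gripping the collar I'll check the fingertip reach at this opening.

Run:
```python
from h import *
w,s,o=pickle.load(open('w9.pkl','rb'))
for dz in(.0,.004,.008,.012,.016):
    z=.2072-dz;a,b=ray(w,150+140/2-.25,495/2-.25,z),ray(w,150+361/2-.25,495/2-.25,z);print(dz,a,b,np.linalg.norm(a-b))
# fit outer plate and knob
from scipy.optimize import fsolve
st=lidseg(w);print(st)
f=lambda p:[ring(w,*p,.066)[:,0].min()-(st[0]-.5),ring(w,*p,.066)[:,0].max()-(st[0]+st[2]-.5),ring(w,*p,.066)[:,1].min()-(st[1]-.5)]
print(fsolve(f,(.4925,.037,.078)))
```

```text
0.0 [ 0.46560265 -0.01845677] [ 0.5168701  -0.01845771] 0.05126744776662819
0.004 [ 0.46480423 -0.02012433] [ 0.51766888 -0.0201253 ] 0.05286464595943128
0.008 [ 0.46400582 -0.02179189] [ 0.51846766 -0.02179288] 0.05446184415223425
0.012 [ 0.4632074  -0.02345944] [ 0.51926644 -0.02346047] 0.05605904234503717
0.016 [ 0.46240898 -0.025127  ] [ 0.52006523 -0.02512806] 0.057656240537840256
[  198    39   156   162 17039]
[0.49166587 0.03686464 0.07367998]
```

Call:
play_rows --motion '[{"fingers":-0.3,"translation":[0,-3.5,0],"roll":0},{"fingers":-0.3,"translation":[-0.02,-6.95,0],"roll":0},{"fingers":-0.3,"translation":[-0.02,-6.95,0],"roll":0},{"fingers":-0.3,"translation":[-0.02,-6.95,3],"roll":0},{"fingers":-0.3,"translation":[-0.02,-6.95,6],"roll":0},{"fingers":-0.3,"translation":[-0.02,-6.95,8.5],"roll":0},{"fingers":-0.3,"translation":[-0.02,-6.95,10],"roll":0},{"fingers":-0.3,"translation":[-0.02,-6.95,11],"roll":0},{"fingers":-0.3,"translation":[-0.02,-6.95,11.4],"roll":0},{"fingers":-0.3,"translation":[-0.02,-6.95,11.4],"roll":0},{"fingers":-0.3,"translation":[-0.02,-6.95,11.4],"roll":0}]'

```text
clock: 17.8
eef_pos: [0.4927, 0.0372, 0.0942]
tool_rot: [1.0, 0.0, 0.0, -0.0]
ft_force: [0.0, 0.2, 0.5]
grip_width: 0.0556
```

Call:
play_rows --motion '[{"fingers":-0.15,"translation":[0,0,0],"roll":0},{"fingers":-0.1,"translation":[0,0,0],"roll":0},{"fingers":0,"translation":[0,0,0],"roll":0},{"fingers":0.2,"translation":[0,0,0],"roll":0},{"fingers":0.3,"translation":[0,0,0],"roll":0},{"fingers":0.3,"translation":[0,0,0],"roll":0},{"fingers":0.3,"translation":[0,0,0],"roll":0},{"fingers":0.3,"translation":[0,0,0],"roll":0}]'

```text
clock: 18.47
eef_pos: [0.4928, 0.037, 0.095]
tool_rot: [1.0, 0.0, 0.001, -0.0]
ft_force: [-1.1, 0.2, 6.5]
grip_width: 0.0413
```

Call:
play_rows --motion '[{"fingers":0.4,"translation":[0,0,-0.3],"roll":0},{"fingers":0.4,"translation":[0,0,-0.7],"roll":0},{"fingers":0.4,"translation":[0,0,-1.2],"roll":0},{"fingers":0.4,"translation":[0,0,-1.8],"roll":0},{"fingers":0.4,"translation":[0,0,-2.5],"roll":0},{"fingers":0.4,"translation":[0,0,-3.3],"roll":0},{"fingers":0.4,"translation":[0,0,-4.2],"roll":0},{"fingers":0.4,"translation":[0,0,-5.2],"roll":0},{"fingers":0.4,"translation":[0,0,-6.2],"roll":0},{"fingers":0.4,"translation":[0,0,-7.2],"roll":0},{"fingers":0.4,"translation":[0,0,-8.2],"roll":0},{"fingers":0.4,"translation":[0,0,-9.1],"roll":0},{"fingers":0.4,"translation":[0,0,-9.7],"roll":0},{"fingers":0.4,"translation":[0,0,-10.1],"roll":0},{"fingers":0.4,"translation":[0,0,-10.1],"roll":0},{"fingers":0.4,"translation":[0,0,-10.1],"roll":0},{"fingers":0.4,"translation":[0,0,-10.1],"roll":0}]'

```text
clock: 19.88
eef_pos: [0.4917, 0.0369, 0.194]
tool_rot: [1.0, 0.0, -0.001, 0.0]
ft_force: [0.5, 0.1, -1.0]
grip_width: 0.0411
```

Run:
```python
from h import *
from workcell import bot
w=bot.camera('wrist');s=bot.camera('side');o=bot.get_obs();pickle.dump((w,s,o),open('w10.pkl','wb'))
print(o['eef_pos'],o['ft_force'],o['grip_width'],o['tool_rot'])
x,y,z=.4923,.037,.060
R=[(x,y,z+.118,.066),(x,y,z+.066,.009),(x,y,z+.014,.059)]
im=np.zeros((480,800,3),np.uint8);im[:300,:400]=overlay(w,[],(80,60,480,360),1)
u,v=proj(s,(x,y,z+.06)).astype(int);b=overlay(s,R,(u-50,v-60,u+50,v+60),4);im[:480,400:]=b
cv2.imwrite('pics/w10.png',im)
```

```text
[0.49164858 0.03695052 0.19394261] [-0.39312038 -0.03319872 -2.39531172] 0.04133803008861667 [ 9.99999718e-01  2.21499718e-04 -7.17007964e-04  3.89939368e-05]
```

View pics/w10.png

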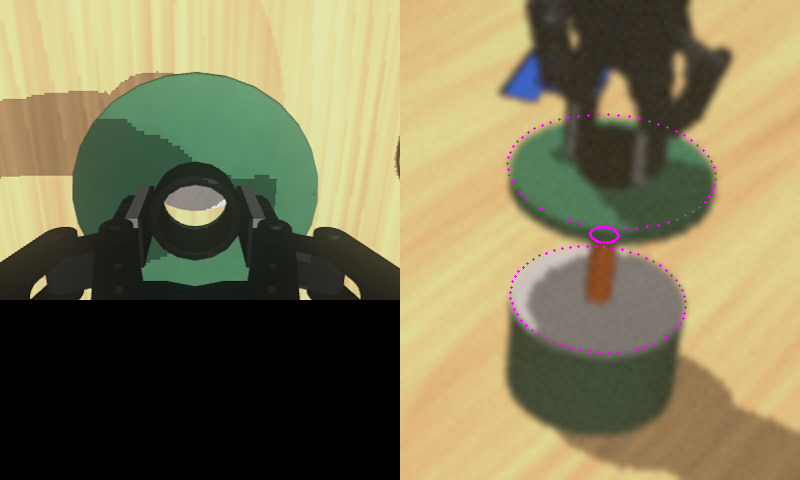

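Side view: the outer lid is held level on the +10 cm overlay (610,175). The inner lid is seated flush on the tin with its knob upright (600,270). Handing in.

```bash
python3 -c "
from workcell import bot
print(bot.job_done())"
```

```text
the job is handed in; nothing more can be done
None
```

The job is done and handed in at about 20 s on the clock, with no verdict reported.

- **Reel:** it is on the spindle, fully down. After release, the wrist picture matched its disc and core at the fully-down height. The push reached 21 N at the floor.
- **Lids onto the tin:** I carried the nested pair over by the orange knob, set it on the tin and let go. The tool stopped 59.9 mm above its height at the bench grasp, against 60 mm expected. Both camera views showed the pair level and centred.
- **Outer lid:** it is held level by its black collar about 10 cm above where it sat. In the last side picture the inner lid is still seated with its knob upright. The tool had risen from z 0.095 to 0.194.
- **Bystanders:** I moved nothing near the paddle head, squeegee, press block or bin. I did not check them in a final top picture.

Some checks disagreed slightly:
- **Pose readings:** the tool position readings were noisy by 2–3 mm, so I worked from commanded positions.
- **Tin position:** the top and wrist cameras differed by about 2–3 mm on the tin.
- **Lid heights:** the camera-based heights came out 4–6 mm below the force-and-position values. In the last side picture the held lid appeared 2–3 mm below the +10 cm ring.
- **Silhouette fit:** one automatic outline fit of the tin and lids failed, and I did not use it.

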